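# Seat a board in the jig and spin the wing nut down

## Task

With a fingertip push the pale board along the channel of the plywood jig until its end meets the red stop; only then turn the loose orange wing nut clockwise, stroke by stroke on its wings, all the way down to its end stop so that the clamp bar presses on the board. Do not lift the board, and leave the other things on the bench where they are.

Things in the scene. Friction and masses are not known exactly. Their poses are not given: they have to be found in the camera images.
- board_jig: plywood jig screwed to the bench, immovable; origin at bench level; x roughly away from the robot, y roughly to its left. Base 14 mm thick, x -60 to +90, y -100 to +115 mm. A 48 mm wide channel along y, centred at x = -22 mm, between lips 9 mm high above the base; open at +y, closed at -y by a red stop 22 mm high above the base
- stop_face (a point): point on the face of the red stop that the board's end must meet, in the middle of the channel at the level of the base's top (z = 14 mm); axes as the jig's, the board comes from +y
- pale_board: loose wooden board, 45 x 210 x 11 mm (x, y, z), about 0.09 kg, lying in the channel under the clamp bar; origin at the centre of its underside, y along its length. Its +y end sticks out beyond the base, over the bench, even when home. At the start its -y end is 35 to 75 mm short of the stop; home, its origin is 105 mm from stop_face
- clamp_bar: dark steel clamp bar, 85 x 28 x 8 mm, with a black rubber pad under it over the channel; it does not turn, it rides down with the nut. Origin on the stud's axis, level with the pad's underside. Starts 4 to 7 mm above the board, meets it about 0.4 turn before the nut's end stop; a spring then presses it on, about 10 N with the nut fully down
- wing_nut (a joint): turn of the wing nut in rad, growing clockwise seen from above; it starts between 0 and 2.5 and runs against its end stop at 10.5, fully down. It turns freely with slight friction (0.04 N m), stays where it is left, and sinks 5 mm a turn
- nut_wings (a point): centre of the orange wing nut, on its upright axis (jig x +30, y +10 mm), at mid-height of the wings: 67 mm above the bench when up, 59 when fully down. Two wings along its x axis to either side, each 8 mm thick, 22 mm high (11 above and below this point), reaching 40 mm from the axis; hub radius 13 mm. The steel stud's top is 82 mm above the bench
- steel_tray: black steel tray, 292 x 167 x 68 mm, behind the jig; leave alone; origin at the centre of its underside
- screw_tray: small wooden tray of screws, 70 x 85 x 35 mm; leave alone; origin under its centre
- masking_roll: roll of masking tape, 94 mm diameter, 24 mm high; leave alone; origin under its centre
- tape_measure: yellow tape measure, 61 x 83 x 36 mm; leave alone; origin under its centre
- screw_jar: clear jar, 137 mm diameter, 110 mm high; leave alone; origin under its centre
- pliers: pliers with dark handles, 65 x 170 x 14 mm; leave alone; origin under its centre
- back_plate (a point): middle of the top edge, on the robot's side, of the jig's upright aluminium plate behind the wing nut; 74 mm above the bench, the plate runs 65 mm either way along the jig's y. Its face is 46 mm from the nut's axis, so there is little room behind the nut
There are look-alikes about, which are no part of the job. What is shaped like the pale_board but blue is not meant.

How it is judged:
On the way, in this order (a step that is already met when the one before it is completed fails the run):
1. the board is pushed home against the red stop while the clamp is still loose (y of pale_board in the frame of stop_face below 0.109 m and value of joint wing_nut below 6 rad), for 0.2 s.
2. the wing nut is turned down to its end stop (value of joint wing_nut above 10.2 rad), for 0.2 s.
At the end, for the whole second after the job is handed in: the board's end is within 4 mm of the red stop and at rest, the wing nut is within 0.3 rad of its end stop (10.5 rad), and the clamp bar presses on the board with more than 4 N (y of pale_board in the frame of stop_face below 0.109 m and value of joint wing_nut above 10.2 rad and contact force between clamp_bar and pale_board above 4 N and linear speed of pale_board below 0.01 m/s); the robot touches nothing.
It fails at once if the board is lifted or tipped out of the channel (z of pale_board in the frame of board_jig above 0.022 m or angle between pale_board's own z axis and vertical above 0.15 rad).
It fails at once if one of the other listed things is moved more than 30 mm (distance of any of steel_tray, screw_tray, masking_roll, tape_measure, screw_jar, pliers from where it was at the start of the episode above 0.03 m).
It also fails if it takes over 64 s, if anything falls off the work surface, if the arm or the gripper's body presses on something with over 40 N, if the wrist force passes 120 N, or if a joint passes its speed limit or range.

## Robot

A 6-joint arm with a two-finger parallel gripper is mounted at the origin on a cart in front of the work surface, level with it; the furniture and walls round the work are solid. World frame = base frame: x ahead of the robot, y to its left, z up, the work surface at z = 0. Lengths are in m, angles in rad, forces in N, time in s.
With the tool pointing down it reaches from about 0.35 to 0.775 m from the base axis. Payload 5.5 kg.
Tool frame: the origin (TCP) lies at the very end of the fingers, on their centre line; the grasp point (between the pads) lies env.hold_point_z behind it (env.hold_point_z is the distance from the TCP to the grasp point, in m); z points along the fingers, y is the line along which they close (so a half turn about z gives the same grasp; the last joint's range is limited). The gripper opens to 85 mm and grips with 20 to 120 N. Pads are 22 mm wide; open, the fingers measure 114 mm over their backs; the gripper's body (76 mm by 85 mm) begins 54 mm behind the grasp point. The pads swing forward as they close: fully open they stand 13 mm farther back than shut.
Start: joints at [-1.272, 0.313, 0.046, 1.304, 0, 1.431], TCP at [0.244, -0.521, 0.231] pointing down, gripper open.
Joint ranges: [-2.76, 2.76], [-0.86, 1.69], [-1.03, 1.26], [-2.2, 2.34], [-1.47, 1.5], [-3.14, 3.14]. Speed limits (rad/s): [2.57, 2.57, 3.14, 3.14, 3.14, 3.14].

## Interface

Orientations are given as a unit quaternion [w, x, y, z].
In Python, from workcell import env gives the robot as it stands.
- The arm moves only by the tool carry_out, never from a script. Its argument "steps" is a list of rows, each a list of 3 entries, a list of its own where there are three numbers: the turn, a rotation vector about the tool's x, y, z in degrees, then the shift along the tool's x, y, z in cm, then the closure in counts, from 0 (fully open) to 255 (shut). A call has exactly 8 rows; each row is the pose to reach, as a shift and turn from the pose commanded when the call began, along the tool's axes at that moment; what a row does not reach only later rows make up. A row lasts 1/8 s, in which the tool goes at most 62.5 mm and 10.7 degrees, less where a joint would pass 70% of its speed; a pose out of reach is approached as far as the arm can. A call with a gripper value outside its range is refused whole. The fingers move at their own pace and stop on an object; "force" is the grip in N (left out, the last holds). Time passes only in rows, so rows that repeat a pose let the fingers close, or fill a call up. It gives the time, the measured TCP pose, the force, the opening and the grip force at its end, in the units of the state.
- env.get_state(): the state, without advancing time (a new reading comes with each control period).
- env.read_camera(name): name is "scene" or "top" or "wrist"; returns (picture, depth): 384x512x3 uint8, red, green, blue; 384x512 float32, m along the optical axis (not along the pixel's ray), 0 where there is no reading.
- env.get_calibration(name): a dict with "fx", "fy", "cx", "cy" (pixels), "D" ([k1, k2, p1, p2, k3] as OpenCV has them; the pictures are not rectified), "origin" and "orientation" of the camera in the world. Camera axes: x right, y up, looking along -z (the intrinsics and any distortion apply to the point x, -y, -z); pixel columns grow to the right and rows downward; lengths in m; the calibration is good to about 2 mm. A picture is of the moment at which its call begins: read the wrist's pose just before it. get_calibration takes no time and is no camera call; for the wrist camera it gives the pose at the moment of the call.
- env.hand_in(): hands the job in; it is judged then, once.
The state is a dict: "clock": time; "joint_pos": joint angles; "qvel": joint speeds; "tau": joint torques, N m; "tcp_pos": TCP position; "orientation": TCP orientation; "wrist_force": force on the tool from outside, world axes, zero at the start; "ft_torque": the same for the moment, N m; "finger_gap": finger opening in m; "grip_force": force on a finger pad.
Only numpy, scipy, OpenCV 4.12 (cv2) and the standard library are available. Lean on these libraries where they do the work, as an engineer would, in place of code of your own. Each camera call takes 0.05 s, during which the arm holds its last target. There are 200 camera calls.

## Working session

There is one attempt and no reset: what is moved stays moved. The work goes in short steps, Python scripts to look and compute and a tool call to move; the robot and the scene stay as the last step left them, time stands still between calls to the robot, and variables do not carry over. Pictures are saved under pics/ and viewed, at most 10 in all, crops included, and the job is handed in when it is done.

Besides the shell and the picture viewer there is one more tool, called as name([rows], argument=value, ...), one row to a line, values as JSON. carry_out: Moves the arm, as the interface text tells. Its arguments: {"type":"object","properties":{"steps":{"type":"array","items":{"type":"array"}},"force":{"type":"number"}},"required":["steps"]}

```bash
mkdir -p pics; ls
cat > h.py <<'E'
import numpy as np, cv2
from scipy.spatial.transform import Rotation as R
from workcell import env
def cal(n):
    c=env.get_calibration(n); K=np.array([[c['fx'],0,c['cx']],[0,c['fy'],c['cy']],[0,0,1.]])
    q=c['orientation']; return K,np.array(c['D'],float),np.array(c['origin']),R.from_quat([q[1],q[2],q[3],q[0]])
def cloud(n):
    c=cal(n); im,d=env.read_camera(n); K,D,o,r=c
    v,u=np.mgrid[0:384,0:512]
    p=cv2.undistortPoints(np.stack([u,v],-1).reshape(-1,1,2).astype(np.float64),K,D).reshape(384,512,2)
    P=np.stack([p[...,0]*d,-p[...,1]*d,-d],-1)
    W=r.apply(P.reshape(-1,3)).reshape(384,512,3)+o; W[d==0]=np.nan
    return im,W
def save(n,im,s=1.5): cv2.imwrite('pics/'+n,cv2.resize(im[...,::-1],None,fx=s,fy=s,interpolation=cv2.INTER_CUBIC))
E
python3 - <<'E'
from h import *
for n in('top','scene'):
    im,W=cloud(n); save(n+'0.png',im); np.savez(n+'0.npz',im=im,W=W); print(n,cal(n)[2])
print(env.hold_point_z,env.get_state())
E
```

```text
pics
top [0.38352163 0.23652203 1.58356846]
scene [-0.29449632  0.64327666  0.973344  ]
0.0187 {'clock': 0.1, 'joint_pos': array([-1.27158470e+00,  3.13945933e-01,  4.51263765e-02,  1.30361735e+00,
        9.74411489e-06,  1.43123876e+00]), 'qvel': array([ 0.00098574, -0.00089792,  0.00204531, -0.001489  , -0.00056329,
       -0.00023538]), 'tau': array([ 2.38686589e-03, -4.81724203e+01,  2.99244225e+01,  1.28125318e-02,
       -9.03288401e-05, -1.26846885e-05]), 'tcp_pos': array([ 0.24415808, -0.52009566,  0.23050013]), 'orientation': array([-8.18066271e-04,  9.76031236e-01,  2.17628934e-01, -6.05552441e-05]), 'wrist_force': array([0.77804699, 0.84924187, 0.895436  ]), 'ft_torque': array([ 0.00011087,  0.02283957, -0.03105933]), 'grip_force': 0.0, 'finger_gap': 0.08488575491703418}
```

View pics/top0.png

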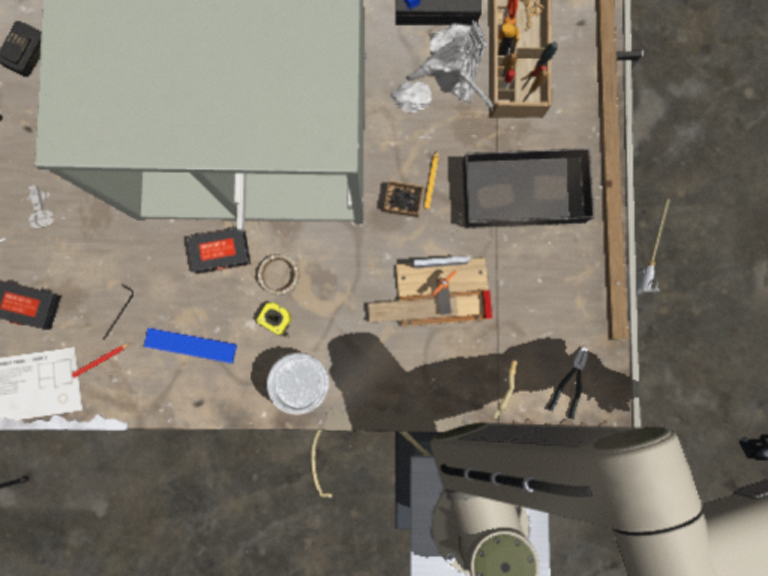

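View pics/scene0.png

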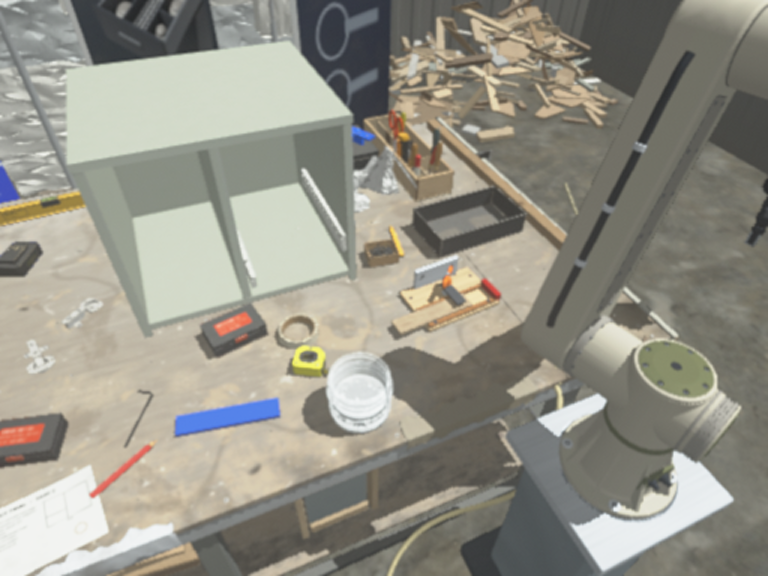

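The top view shows the jig around (440,290), with the red stop at (488,304), the orange nut at (442,282) and the board's free end at (368,310). Next I'll measure these.

Run:
```python
from h import *
z=np.load('top0.npz');im,W=z['im'],z['W']
hsv=cv2.cvtColor(im,cv2.COLOR_RGB2HSV); H,S,V=[hsv[...,i].astype(int) for i in range(3)]
roi=np.zeros((384,512),bool); roi[165:220,240:335]=1
def show(n,m):
    P=W[m]; P=P[~np.isnan(P[:,0])]; print(n,len(P),'mean',P.mean(0).round(4),'min',P.min(0).round(4),'max',P.max(0).round(4)); return P
red=roi&((H<6)|(H>174))&(S>170); show('red',red)
og=roi&(H>6)&(H<16)&(S>180); P=show('orange',og)
h=P[P[:,2]>.05]; print(len(h)); 
if len(h)>3:
    rect=cv2.minAreaRect(h[:,:2].astype(np.float32)*1000); print(rect)
tall=roi&(W[...,2]>.064)&(S<60); show('plate',tall)
P=W[tall]; print('plate dir',np.linalg.svd(P[:,:2]-P[:,:2].mean(0))[2][0])
b=roi&(W[...,2]>.015)&(W[...,2]<.035); b[:,265:]=0; P=show('boardleft',b)
print(cv2.minAreaRect(P[:,:2].astype(np.float32)*1000))
c=im[155:225,235:345]; save('crop1.png',c,7)
print(W[203,260:325:4,2].round(3))
```

```text
red 75 mean [ 0.5087 -0.0157  0.0348] min [ 0.4783 -0.0256  0.0247] max [ 0.5388 -0.0072  0.0454]<stdin>:6: RuntimeWarning: Mean of empty slice.
  ret = um.true_divide(
Traceback (most recent call last):
ValueError: zero-size array to reduction operation minimum which has no identity
```

Run:
```python
from h import *
z=np.load('top0.npz');im,W=z['im'],z['W']
hsv=cv2.cvtColor(im,cv2.COLOR_RGB2HSV); H,S,V=[hsv[...,i].astype(int) for i in range(3)]
roi=np.zeros((384,512),bool); roi[165:220,240:335]=1
c=im[160:225,235:345]; save('crop1.png',c,7)
def show(n,m):
    P=W[m]; P=P[~np.isnan(P[:,0])]; print(n,len(P))
    if len(P): print('mean',P.mean(0).round(4),'min',P.min(0).round(4),'max',P.max(0).round(4))
    return P
og=roi&(H>3)&(H<16)&(S>140); og[:,318:]=0; P=show('orange',og)
print([(int(u),int(v),W[v,u].round(3).tolist()) for v,u in np.argwhere(og)])
tall=roi&(W[...,2]>.064)&(S<60); P=show('plate',tall)
if len(P)>2: print('plate dir',np.linalg.svd(P[:,:2]-P[:,:2].mean(0))[2][0])
b=roi&(W[...,2]>.015)&(W[...,2]<.035); b[:,265:]=0; P=show('boardleft',b)
print(cv2.minAreaRect(P[:,:2].astype(np.float32)*1000))
```

```text
orange 91
mean [0.5189 0.0796 0.0489] min [0.471  0.0154 0.0164] max [0.5785 0.1751 0.0847]
[(302, 181, [0.578, 0.068, 0.079]), (303, 181, [0.578, 0.064, 0.079]), (301, 182, [0.575, 0.071, 0.076]), (302, 182, [0.575, 0.068, 0.081]), (300, 183, [0.572, 0.074, 0.074]), (301, 183, [0.571, 0.072, 0.085]), (299, 184, [0.568, 0.078, 0.081]), (300, 184, [0.568, 0.074, 0.077]), (298, 185, [0.564, 0.082, 0.083]), (299, 185, [0.564, 0.078, 0.079]), (294, 186, [0.563, 0.094, 0.061]), (297, 186, [0.56, 0.086, 0.084]), (298, 186, [0.561, 0.081, 0.077]), (293, 187, [0.559, 0.097, 0.064]), (294, 187, [0.559, 0.094, 0.065]), (298, 187, [0.557, 0.082, 0.081]), (293, 188, [0.555, 0.097, 0.064]), (293, 189, [0.552, 0.098, 0.067]), (294, 189, [0.552, 0.094, 0.061]), (298, 189, [0.552, 0.08, 0.063]), (292, 190, [0.549, 0.101, 0.063]), (293, 190, [0.548, 0.098, 0.073]), (294, 190, [0.547, 0.095, 0.081]), (295, 190, [0.549, 0.09, 0.062]), (296, 190, [0.548, 0.087, 0.065]), (297, 190, [0.548, 0.084, 0.068]), (298, 190, [0.549, 0.079, 0.057]), (292, 191, [0.544, 0.102, 0.072]), (293, 191, [0.544, 0.098, 0.07
[... 1816 characters left out ...]
2, [0.475, 0.022, 0.021]), (314, 212, [0.475, 0.019, 0.021]), (315, 212, [0.475, 0.015, 0.022]), (295, 213, [0.471, 0.087, 0.025]), (297, 213, [0.471, 0.079, 0.018]), (298, 213, [0.471, 0.076, 0.023]), (299, 213, [0.472, 0.072, 0.018]), (300, 213, [0.471, 0.069, 0.025]), (301, 213, [0.471, 0.065, 0.023]), (302, 213, [0.471, 0.062, 0.023]), (303, 213, [0.471, 0.058, 0.025])]
plate 148
mean [0.6045 0.0953 0.0738] min [0.5502 0.0323 0.0645] max [0.6181 0.1574 0.0818]
plate dir [-0.11389818  0.99349243]
boardleft 254
mean [0.49   0.2282 0.0245] min [0.4623 0.1963 0.0152] max [0.5994 0.264  0.0348]
((530.8429565429688, 230.3887939453125), (136.5708770751953, 67.6125717163086), 0.4295809864997864)
```

View pics/crop1.png

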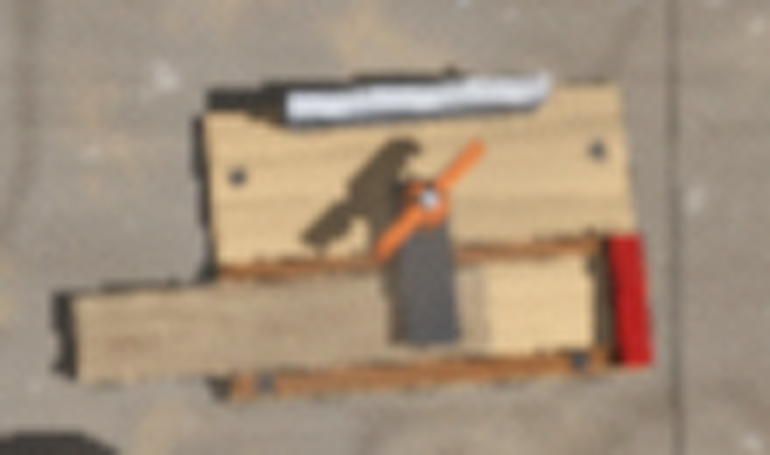

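The crop shows the stud at (429,199), the wing ends at (480,147) and (380,255), the board's free end at (75,335) and the stop face at about (600,300). That puts the jig's yaw at about 6°, the nut at about (0.5515, 0.0885), and the board's end about 60 mm from home. These agree with the given sizes.

```bash
cat >> h.py <<'E'
def go(x,y,z,yaw):
    "print total shift (tool axes, cm) and turn about tool z (deg) to a tool-down pose"
    s=env.get_state(); q=s['orientation']; r=R.from_quat([q[1],q[2],q[3],q[0]]); c=np.cos(np.radians(yaw)); t=np.sin(np.radians(yaw))
    T=R.from_matrix(np.array([[c,t,0],[t,-c,0],[0,0,-1.]]))
    print('turn',np.degrees((r.inv()*T).as_rotvec()).round(2),'shift',(100*r.inv().apply(np.array([x,y,z])-s['tcp_pos'])).round(2))
JO=np.array([.5227,.0755]);JY=np.radians(6.)
def j2w(x,y): return JO+np.array([x*np.cos(JY)-y*np.sin(JY),x*np.sin(JY)+y*np.cos(JY)])
def st():
    s=env.get_state(); m=R.from_quat(np.roll(s['orientation'],-1)).as_matrix()
    print('t',round(s['clock'],2),'tcp',s['tcp_pos'].round(4),'yaw',np.degrees(np.arctan2(m[1,0],m[0,0])).round(1),'F',s['wrist_force'].round(1),'j6',np.degrees(s['joint_pos'][5]).round(1),'gap',round(s['finger_gap'],3))
E
python3 - <<'E'
from h import *
st(); p=j2w(-.022,.225); print(p); go(*p,.231,96); go(*p,.231,36)
E
```

```text
t 0.1 tcp [ 0.2442 -0.5201  0.2305] yaw 25.1 F [0.8 0.8 0.9] j6 82.0 gap 0.085
[0.47730161 0.2969678 ]
turn [-7.000e-02 -7.000e-02 -7.086e+01] shift [ 55.82 -64.06   0.07]
turn [ -0.09  -0.02 -10.86] shift [ 55.82 -64.06   0.07]
```

carry_out([
  [[0, 0, -5], [4, -4.5, 0], 255],
  [[0, 0, -10], [8, -9, 0], 255],
  [[0, 0, -15], [12, -13.5, 0], 255],
  [[0, 0, -20], [16, -18, 0], 255],
  [[0, 0, -25], [20, -22.5, 0], 255],
  [[0, 0, -30], [24, -27, 0], 255],
  [[0, 0, -35], [28, -31.5, 0], 255],
  [[0, 0, -40], [32, -36, 0], 255],
])

```text
clock: 1.1
tcp_pos: [0.3811, -0.0569, 0.2313]
orientation: [0.0, 0.842, 0.539, 0.0]
wrist_force: [1.6, 0.3, -0.5]
finger_gap: -0.0003
grip_force: 0.0
```

Run:
```python
from h import *
st(); p=j2w(-.022,.225); go(*p,.12,96)
```

```text
t 1.1 tcp [ 0.3811 -0.0569  0.2313] yaw 65.3 F [ 1.6  0.3 -0.5] j6 94.3 gap -0.0
turn [ 3.000e-02  1.000e-02 -3.072e+01] shift [36.16 -6.07 11.12]
```

carry_out([
  [[0, 0, -5], [5, -1, 0], 255],
  [[0, 0, -10], [11, -2, 0], 255],
  [[0, 0, -15], [17, -3, 0], 255],
  [[0, 0, -20], [23, -4, 0], 255],
  [[0, 0, -25], [29, -5, 1], 255],
  [[0, 0, -31], [34, -6, 5], 255],
  [[0, 0, -31], [36.2, -6.1, 10], 255],
  [[0, 0, -31], [36.2, -6.1, 11], 255],
])

```text
clock: 2.1
tcp_pos: [0.4752, 0.2956, 0.117]
orientation: [-0.001, 0.667, 0.745, -0.003]
wrist_force: [-0.9, -0.9, 1.0]
finger_gap: 0.0001
grip_force: 0.0
```

Run:
```python
from h import *
st(); p=j2w(-.022,.225); go(*p,.013,96); p=j2w(-.022,.143);go(*p,.013,96)
im,W=cloud('wrist'); save('w1.png',im)
im,W=cloud('top'); c=im[160:225,225:345]; save('t1.png',c,6)
```

```text
t 2.1 tcp [0.4752 0.2956 0.117 ] yaw 96.3 F [-0.9 -0.9  1. ] j6 107.4 gap 0.0
turn [-0.41  0.14  0.28] shift [ 0.14  0.3  10.4 ]
turn [-0.41  0.14  0.28] shift [-8.06  0.26 10.42]
```

View pics/w1.png

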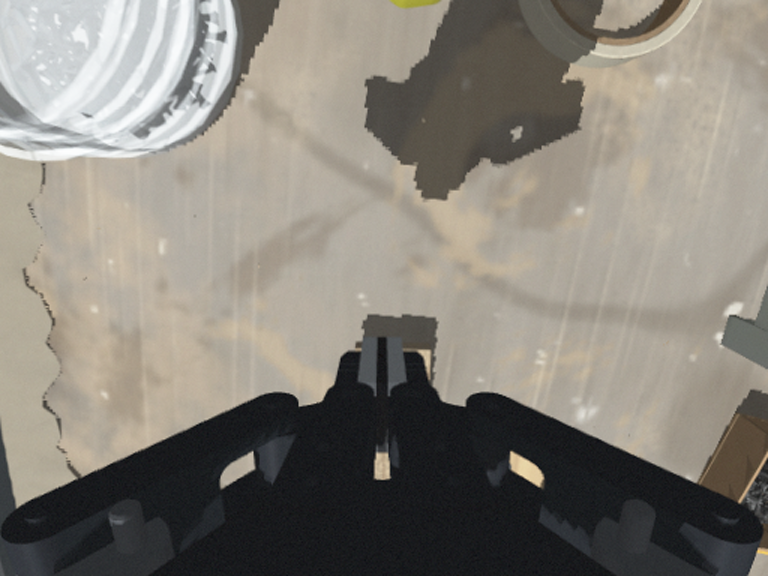

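The wrist view shows the board's end just behind the closed fingers, with its corner near (430,350) and its shadow above that. I'll check this by projecting the predicted corners.

Run:
```python
from h import *
K,D,o,r=cal('wrist')
def pr(P):
    c=r.inv().apply(np.array(P)-o); c=c*[1,-1,-1]; return (1.5*cv2.projectPoints(c.reshape(1,3),np.zeros(3),np.zeros(3),K,D)[0].ravel()).round(0)
for x in(-.0445,.0005): print(pr([*j2w(x,.190),.025]))
s=env.get_state(); print('tip',pr(s['tcp_pos']),pr([*s['tcp_pos'][:2],.013]))
im,W=cloud('wrist'); print(W[225:240,287].round(4).tolist())
```

```text
[348. 342.]
[425. 343.]
tip [386. 359.] [385. 284.]
[[0.5102, 0.2584, -0.0009], [0.5103, 0.2575, -0.0005], [0.5106, 0.2562, -0.0013], [0.5104, 0.2558, 0.0004], [0.5108, 0.2542, -0.001], [0.5111, 0.2527, -0.0021], [0.511, 0.2524, -0.0004], [0.5112, 0.2512, -0.0006], [0.5116, 0.2496, -0.0021], [0.5116, 0.2488, -0.0015], [0.5116, 0.2481, -0.0005], [0.5119, 0.2466, -0.0016], [0.5119, 0.2462, -0.0002], [nan, nan, nan], [0.5123, 0.2436, -0.0012]]
```

carry_out([
  [[0, 0, 0], [0.1, 0.4, 4], 255],
  [[0, 0, 0], [0.1, 0.4, 8], 255],
  [[0, 0, 0], [0.1, 0.4, 10.4], 255],
  [[0, 0, 0], [0, 0.4, 10.4], 255],
  [[0, 0, 0], [-1, 0.4, 10.4], 255],
  [[0, 0, 0], [-2.5, 0.4, 10.4], 255],
  [[0, 0, 0], [-3.5, 0.4, 10.4], 255],
  [[0, 0, 0], [-4.5, 0.4, 10.4], 255],
])

```text
clock: 3.25
tcp_pos: [0.4872, 0.2504, 0.018]
orientation: [0.0, 0.668, 0.744, 0.001]
wrist_force: [0.3, 0.7, 0.3]
finger_gap: 0.0
grip_force: 0.6
```

Run:
```python
from h import *
st(); p=j2w(-.022,.143);go(*p,.013,96)
im,W=cloud('top'); c=im[160:225,225:345]; save('t2.png',c,6)
```

```text
t 3.25 tcp [0.4872 0.2504 0.018 ] yaw 96.1 F [0.3 0.7 0.3] j6 102.7 gap 0.0
turn [ 0.07 -0.03  0.11] shift [-3.46 -0.51  0.49]
```

View pics/t2.png

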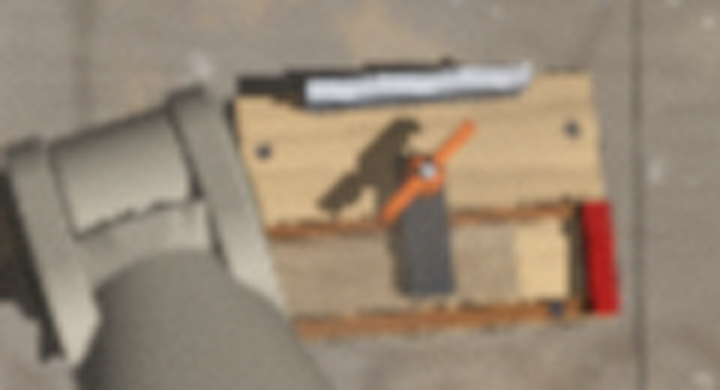

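The board is moving: its far end is at (515,258), with roughly 34 mm left to the stop. I'll finish the push in small steps.

carry_out([
  [[0, 0, 0], [-0.5, -0.2, 0.3], 255],
  [[0, 0, 0], [-1, -0.3, 0.4], 255],
  [[0, 0, 0], [-1.5, -0.4, 0.4], 255],
  [[0, 0, 0], [-1.9, -0.4, 0.4], 255],
  [[0, 0, 0], [-2.2, -0.4, 0.4], 255],
  [[0, 0, 0], [-2.5, -0.4, 0.4], 255],
  [[0, 0, 0], [-2.8, -0.4, 0.4], 255],
  [[0, 0, 0], [-2.8, -0.4, 0.4], 255],
])

```text
clock: 4.3
tcp_pos: [0.4852, 0.2222, 0.013]
orientation: [-0.0, 0.668, 0.744, -0.001]
wrist_force: [0.8, 1.0, 0.7]
finger_gap: -0.0001
grip_force: 0.4
```

carry_out([
  [[0, 0, 0], [-0.1, 0, 0], 255],
  [[0, 0, 0], [-0.2, 0, 0], 255],
  [[0, 0, 0], [-0.3, 0, 0], 255],
  [[0, 0, 0], [-0.4, 0, 0], 255],
  [[0, 0, 0], [-0.5, 0, 0], 255],
  [[0, 0, 0], [-0.6, 0, 0], 255],
  [[0, 0, 0], [-0.6, 0, 0], 255],
  [[0, 0, 0], [-0.6, 0, 0], 255],
])

```text
clock: 5.3
tcp_pos: [0.4863, 0.2167, 0.0133]
orientation: [0.0, 0.668, 0.744, -0.0]
wrist_force: [0.0, 0.2, 0.6]
finger_gap: -0.0002
grip_force: 0.0
```

Run:
```python
from h import *
st(); p=j2w(-.022,.143);go(*p,.013,96)
```

```text
t 5.3 tcp [0.4863 0.2167 0.0133] yaw 96.1 F [0.  0.2 0.6] j6 99.3 gap -0.0
turn [0.   0.01 0.13] shift [-0.13 -0.06  0.03]
```

carry_out([
  [[0, 0, 0], [-0.1, 0, 0], 255],
  [[0, 0, 0], [-0.2, 0, 0], 255],
  [[0, 0, 0], [-0.3, 0, 0], 255],
  [[0, 0, 0], [-0.4, 0, 0], 255],
  [[0, 0, 0], [-0.5, 0, 0], 255],
  [[0, 0, 0], [-0.5, 0, 0], 255],
  [[0, 0, 0], [-0.5, 0, 0], 255],
  [[0, 0, 0], [-0.5, 0, 0], 255],
])

```text
clock: 6.3
tcp_pos: [0.4868, 0.2118, 0.0132]
orientation: [0.0, 0.668, 0.744, -0.0]
wrist_force: [-0.9, 0.1, -1.1]
finger_gap: -0.0
grip_force: 0.0
```

carry_out([
  [[0, 0, 0], [-0.1, 0, 0], 255],
  [[0, 0, 0], [-0.2, 0, 0], 255],
  [[0, 0, 0], [-0.3, 0, 0], 255],
  [[0, 0, 0], [-0.4, 0, 0], 255],
  [[0, 0, 0], [-0.5, 0, 0], 255],
  [[0, 0, 0], [-0.5, 0, 0], 255],
  [[0, 0, 0], [-0.5, 0, 0], 255],
  [[0, 0, 0], [-0.5, 0, 0], 255],
])

```text
clock: 7.3
tcp_pos: [0.4882, 0.2111, 0.0139]
orientation: [-0.002, 0.667, 0.745, 0.004]
wrist_force: [-0.9, 15.4, 0.3]
finger_gap: 0.0002
grip_force: 7.4
```

Run:
```python
from h import *
st()
z=np.load('top0.npz'); print(z['W'][185:215,318].round(3)[::3].tolist())
im,W=cloud('top'); c=im[165:220,275:345]; save('t3.png',c,11); np.savez('t3.npz',im=im,W=W)
```

```text
t 7.3 tcp [0.4882 0.2111 0.0139] yaw 96.3 F [-0.9 15.4  0.3] j6 98.2 gap 0.0
[[0.573, 0.003, 0.016], [0.562, 0.004, 0.018], [0.552, 0.003, 0.011], [0.54, 0.004, 0.019], [0.53, 0.004, 0.016], [0.519, 0.004, 0.017], [0.508, 0.003, 0.014], [0.498, 0.003, 0.009], [0.487, 0.003, 0.011], [0.475, 0.006, 0.027]]
```

View pics/t3.png

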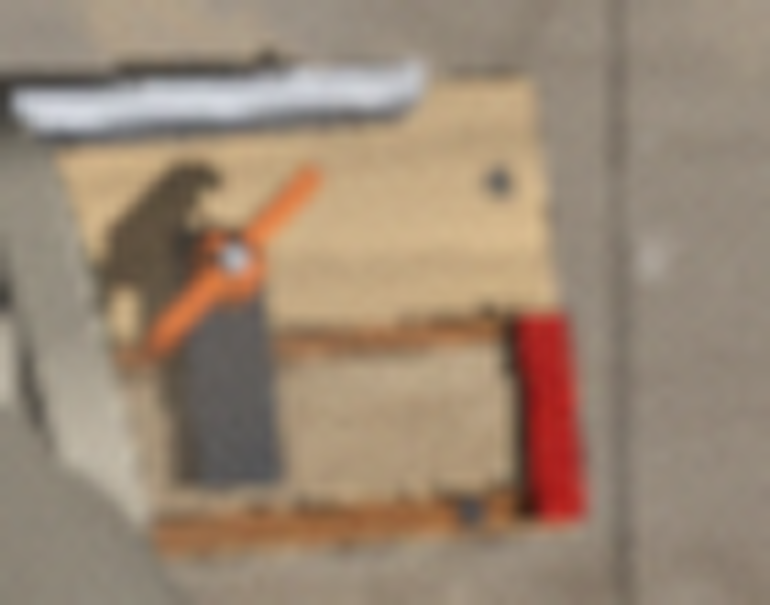

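The board's end now meets the stop's shadow strip at (515,400), and the push force has risen to 15 N. One more firm press will confirm it isn't friction, then I'll back off and lift.

carry_out([
  [[0, 0, 0], [-0.15, 0, 0], 255],
  [[0, 0, 0], [-0.3, 0, 0], 255],
  [[0, 0, 0], [-0.4, 0, 0], 255],
  [[0, 0, 0], [-0.4, 0, 0], 255],
  [[0, 0, 0], [-0.4, 0, 0], 255],
  [[0, 0, 0], [-0.4, 0, 0], 255],
  [[0, 0, 0], [-0.4, 0, 0], 255],
  [[0, 0, 0], [-0.4, 0, 0], 255],
])

```text
clock: 8.35
tcp_pos: [0.4889, 0.211, 0.0145]
orientation: [-0.005, 0.666, 0.746, 0.007]
wrist_force: [-1.2, 28.2, 0.7]
finger_gap: -0.0004
grip_force: 13.7
```

The tip doesn't move and the force reaches 28 N, so the board is home. Now I'll back off and go up.

carry_out([
  [[0, 0, 0], [1, 0, 0], 255],
  [[0, 0, 0], [3, 0, 0], 255],
  [[0, 0, 0], [3.5, 0, -1], 255],
  [[0, 0, 0], [3.5, 0, -6], 120],
  [[0, 0, 0], [3.5, 0, -12], 120],
  [[0, 0, 0], [3.5, 0, -17], 120],
  [[0, 0, 0], [3.5, 0, -18], 120],
  [[0, 0, 0], [3.5, 0, -18], 120],
])

```text
clock: 9.35
tcp_pos: [0.4845, 0.2377, 0.1941]
orientation: [0.001, 0.668, 0.744, 0.001]
wrist_force: [0.4, 0.4, -0.9]
finger_gap: 0.0455
grip_force: 0.0
```

Run:
```python
from h import *
st(); go(.5515,.0885,.19,107); go(.5515,.0885,.19,287)
go(.50,.09,.19,180)
```

```text
t 9.35 tcp [0.4845 0.2377 0.1941] yaw 96.1 F [ 0.4  0.4 -0.9] j6 101.5 gap 0.046
turn [ 1.000e-01  1.000e-02 -1.088e+01] shift [-15.55   5.07   0.42]
turn [ 2.0000e-02 -1.4000e-01  1.6912e+02] shift [-15.55   5.07   0.42]
turn [ 8.000e-02  7.000e-02 -8.388e+01] shift [-14.85  -0.03   0.41]
```

carry_out([
  [[0, 0, -10], [-2, 1.5, 0], 120],
  [[0, 0, -20], [-5, 4, 0], 120],
  [[0, 0, -30], [-8, 6, 0], 120],
  [[0, 0, -40], [-11, 8, 0], 120],
  [[0, 0, -50], [-14, 10, 0], 120],
  [[0, 0, -60], [-16, 12, 0], 120],
  [[0, 0, -70], [-16, 12, 0], 120],
  [[0, 0, -80], [-16, 12, 0], 120],
])

```text
clock: 10.35
tcp_pos: [0.6194, 0.0907, 0.1902]
orientation: [-0.003, 0.031, 1.0, -0.0]
wrist_force: [-0.2, 0.6, 1.4]
finger_gap: 0.0453
grip_force: 0.0
```

Run:
```python
from h import *
st(); K,D,o,r=cal('wrist'); im,W=cloud('wrist'); save('w2.png',im)
hsv=cv2.cvtColor(im,cv2.COLOR_RGB2HSV); H,S,V=[hsv[...,i].astype(int) for i in range(3)]
og=(H>3)&(H<16)&(S>150)&(W[...,2]>.045)&(W[...,2]<.085)
P=W[og]; print(len(P),P.mean(0).round(4),np.percentile(P,[1,99],axis=0).round(4))
t=P[P[:,2]>np.percentile(P[:,2],60)-.004]
print(cv2.minAreaRect(t[:,:2].astype(np.float32)*1000), np.percentile(P[:,2],[5,50,95]).round(4))
for z in(.079,.082):
  c=r.inv().apply(np.array([.5515,.0885,z])-o)*[1,-1,-1]; print(1.5*cv2.projectPoints(c.reshape(1,3),np.zeros(3),np.zeros(3),K,D)[0].ravel())
np.savez('w2.npz',im=im,W=W)
```

```text
t 10.35 tcp [0.6194 0.0907 0.1902] yaw 176.4 F [-0.2  0.6  1.4] j6 4.6 gap 0.045
958 [0.5506 0.0879 0.073 ] [[0.5233 0.0618 0.0555]
 [0.5786 0.1126 0.0803]]
((550.97216796875, 87.96575927734375), (7.998262405395508, 75.58718872070312), 47.509456634521484) [0.0601 0.0777 0.0797]
[372.66616488 172.27823934]
[372.5594047  172.24226704]
```

View pics/w2.png

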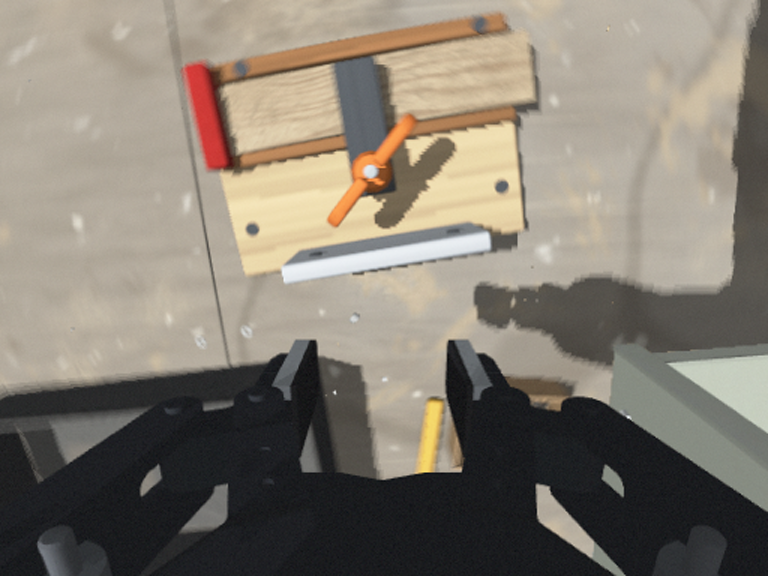

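The wrist view shows the board home against the red stop (220,120), the nut at (372,172) and the wings at about -43°. The nut's centre is (0.551, 0.088) and the wing tops are at 79 mm, so it is nearly fully up. I'll straddle it with the fingers crosswise to the wings.

carry_out([
  [[0, 0, -10], [1, 0, 0], 135],
  [[0, 0, -20], [2.5, -0.2, 0], 135],
  [[0, 0, -30], [4, -0.4, 0], 135],
  [[0, 0, -40], [5.5, -0.5, 0], 135],
  [[0, 0, -50], [6.8, -0.7, 0], 135],
  [[0, 0, -60], [6.8, -0.7, 0], 135],
  [[0, 0, -70], [6.8, -0.7, 0], 135],
  [[0, 0, -80], [6.8, -0.7, 0], 135],
])

```text
clock: 11.4
tcp_pos: [0.5509, 0.089, 0.1914]
orientation: [-0.001, -0.618, 0.786, 0.001]
wrist_force: [0.4, 0.4, 0.4]
finger_gap: 0.0403
grip_force: 0.0
```

Run:
```python
from h import *
st(); go(.551,.088,.058,300)
```

```text
t 11.4 tcp [0.5509 0.089  0.1914] yaw -103.7 F [0.4 0.4 0.4] j6 -75.4 gap 0.04
turn [ 2.000e-01  1.000e-02 -4.368e+01] shift [ 0.08 -0.08 13.34]
```

carry_out([
  [[0, 0, -10], [0.1, -0.1, 3], 135],
  [[0, 0, -20], [0.1, -0.1, 6], 135],
  [[0, 0, -30], [0.1, -0.1, 8], 135],
  [[0, 0, -40], [0.1, -0.1, 9], 135],
  [[0, 0, -44], [0.1, -0.1, 9.5], 135],
  [[0, 0, -44], [0.1, -0.1, 11], 135],
  [[0, 0, -44], [0.1, -0.1, 12.5], 135],
  [[0, 0, -44], [0.1, -0.1, 13.3], 135],
])

```text
clock: 12.4
tcp_pos: [0.5517, 0.0878, 0.0583]
orientation: [0.001, 0.866, -0.499, -0.001]
wrist_force: [-0.0, 0.2, -0.4]
finger_gap: 0.0404
grip_force: 0.0
```

carry_out([
  [[0, 0, 5], [0, 0, 0], 135],
  [[0, 0, 15], [0, 0, 0], 135],
  [[0, 0, 25], [0, 0, 0], 135],
  [[0, 0, 35], [0, 0, 0], 135],
  [[0, 0, 45], [0, 0, 0], 135],
  [[0, 0, 55], [0, 0, 0], 135],
  [[0, 0, 65], [0, 0, 0], 135],
  [[0, 0, 75], [0, 0, 0], 135],
])

```text
clock: 13.4
tcp_pos: [0.5525, 0.088, 0.0596]
orientation: [-0.0, -0.381, 0.925, 0.0]
wrist_force: [0.2, 0.6, -1.5]
finger_gap: 0.0408
grip_force: 1.0
```

Run:
```python
from h import *
st(); go(.551,.088,.058,300)
```

```text
t 13.4 tcp [0.5525 0.088  0.0596] yaw -135.2 F [ 0.2  0.6 -1.5] j6 -44.0 gap 0.041
turn [ 6.000e-02 -0.000e+00 -7.523e+01] shift [0.1  0.11 0.16]
```

carry_out([
  [[0, 0, 10], [0, 0, 0.05], 135],
  [[0, 0, 20], [0, 0, 0.1], 135],
  [[0, 0, 30], [0, 0, 0.15], 135],
  [[0, 0, 40], [0, 0, 0.2], 135],
  [[0, 0, 50], [0, 0, 0.2], 135],
  [[0, 0, 60], [0, 0, 0.2], 135],
  [[0, 0, 70], [0, 0, 0.2], 135],
  [[0, 0, 80], [0, 0, 0.2], 135],
])

```text
clock: 14.4
tcp_pos: [0.5517, 0.0882, 0.0575]
orientation: [-0.001, 0.303, 0.953, -0.0]
wrist_force: [-2.6, 0.0, -0.7]
finger_gap: 0.0405
grip_force: 0.9
```

carry_out([
  [[0, 0, 10], [0, 0, 0], 135],
  [[0, 0, 20], [0, 0, 0.05], 135],
  [[0, 0, 30], [0, 0, 0.05], 135],
  [[0, 0, 40], [0, 0, 0.1], 135],
  [[0, 0, 50], [0, 0, 0.1], 135],
  [[0, 0, 60], [0, 0, 0.1], 135],
  [[0, 0, 70], [0, 0, 0.1], 135],
  [[0, 0, 80], [0, 0, 0.1], 135],
])

```text
clock: 15.4
tcp_pos: [0.5527, 0.0883, 0.0568]
orientation: [-0.0, 0.844, 0.536, 0.0]
wrist_force: [0.5, 2.1, -0.9]
finger_gap: 0.0402
grip_force: 1.0
```

Run:
```python
from h import *
st(); go(.551,.088,.056,300)
```

```text
t 15.4 tcp [0.5527 0.0883 0.0568] yaw 64.8 F [ 0.5  2.1 -0.9] j6 116.1 gap 0.04
turn [-5.0000e-02  2.0000e-02  1.2478e+02] shift [-0.1  -0.14  0.08]
```

carry_out([
  [[0, 0, 10], [-0.1, -0.1, 0], 135],
  [[0, 0, 20], [-0.1, -0.1, 0.05], 135],
  [[0, 0, 30], [-0.1, -0.1, 0.05], 135],
  [[0, 0, 40], [-0.1, -0.1, 0.1], 135],
  [[0, 0, 50], [-0.1, -0.1, 0.1], 135],
  [[0, 0, 54], [-0.1, -0.1, 0.1], 135],
  [[0, 0, 54], [-0.1, -0.1, 0.1], 135],
  [[0, 0, 46], [-0.1, -0.1, 0], 135],
])

```text
clock: 16.4
tcp_pos: [0.5514, 0.0873, 0.057]
orientation: [0.0, 0.986, 0.169, -0.0]
wrist_force: [0.4, 0.8, -0.8]
finger_gap: 0.04
grip_force: 0.0
```

carry_out([
  [[0, 0, 0], [0, 0, -3], 135],
  [[0, 0, 0], [0, 0, -5], 135],
  [[0, 0, -10], [0, 0, -5], 135],
  [[0, 0, -20], [0, 0, -5], 135],
  [[0, 0, -30], [0, 0, -5], 135],
  [[0, 0, -40], [0, 0, -5], 135],
  [[0, 0, -50], [0, 0, -5], 135],
  [[0, 0, -60], [0, 0, -5], 135],
])

```text
clock: 17.4
tcp_pos: [0.5515, 0.0872, 0.107]
orientation: [0.0, 0.769, 0.64, -0.0]
wrist_force: [0.4, 0.0, -1.1]
finger_gap: 0.0402
grip_force: 0.0
```

Run:
```python
from h import *
st()
im,W=cloud('wrist')
hsv=cv2.cvtColor(im,cv2.COLOR_RGB2HSV); H,S,V=[hsv[...,i].astype(int) for i in range(3)]
og=(H>3)&(H<16)&(S>150)&(W[...,2]>.040)&(W[...,2]<.085)
P=W[og]; print(len(P))
if len(P)>20: print(np.percentile(P[:,2],[5,50,95]).round(4),cv2.minAreaRect(P[:,:2].astype(np.float32)*1000))
```

```text
t 17.4 tcp [0.5515 0.0872 0.107 ] yaw 79.5 F [ 0.4  0.  -1.1] j6 101.2 gap 0.04
1746
[0.0538 0.074  0.076 ] ((550.6243286132812, 88.78688049316406), (75.66902923583984, 23.714570999145508), 77.37357330322266)
```

The nut has turned 240°: the wings are now at 77° and their tops are at 75.5 mm. About 313° remains. I'll return by 180° for the next stroke.

carry_out([
  [[0, 0, -10], [0, 0, 0], 135],
  [[0, 0, -20], [0, 0, 0], 135],
  [[0, 0, -30], [0, 0, 0], 135],
  [[0, 0, -40], [0, 0, 0], 135],
  [[0, 0, -50], [0, 0, 0], 135],
  [[0, 0, -60], [0, 0, 0], 135],
  [[0, 0, -70], [0, 0, 0], 135],
  [[0, 0, -80], [0, 0, 0], 135],
])

```text
clock: 18.45
tcp_pos: [0.5516, 0.0872, 0.1071]
orientation: [0.0, 0.179, 0.984, -0.0]
wrist_force: [0.8, -0.2, -0.0]
finger_gap: 0.04
grip_force: 0.0
```

carry_out([
  [[0, 0, -10], [0, 0, 0], 135],
  [[0, 0, -20], [0, 0, 0], 135],
  [[0, 0, -30], [0, 0, 0.5], 135],
  [[0, 0, -40], [0, 0, 1], 135],
  [[0, 0, -50], [0, 0, 1.5], 135],
  [[0, 0, -50], [0, 0, 3], 135],
  [[0, 0, -50], [0, 0, 4.5], 135],
  [[0, 0, -50], [0, 0, 5.2], 135],
])

```text
clock: 19.45
tcp_pos: [0.5505, 0.0873, 0.0535]
orientation: [-0.001, -0.251, 0.968, 0.0]
wrist_force: [0.3, -0.2, -0.3]
finger_gap: 0.0402
grip_force: 0.0
```

Run:
```python
from h import *
st(); go(.551,.088,.055,200)
```

```text
t 19.45 tcp [0.5505 0.0873 0.0535] yaw -151.0 F [ 0.3 -0.2 -0.3] j6 -28.3 gap 0.04
turn [ 0.05 -0.13  9.03] shift [-0.08  0.04 -0.15]
```

carry_out([
  [[0, 0, 10], [0, 0, 0], 135],
  [[0, 0, 20], [0, 0, 0], 135],
  [[0, 0, 30], [0, 0, 0], 135],
  [[0, 0, 40], [0, 0, 0], 135],
  [[0, 0, 50], [0, 0, 0], 135],
  [[0, 0, 60], [0, 0, 0], 135],
  [[0, 0, 70], [0, 0, 0], 135],
  [[0, 0, 80], [0, 0, 0], 135],
])

```text
clock: 20.45
tcp_pos: [0.5505, 0.088, 0.0544]
orientation: [-0.001, 0.432, 0.902, -0.0]
wrist_force: [-0.4, 2.5, -1.3]
finger_gap: 0.0402
grip_force: 1.0
```

carry_out([
  [[0, 0, 10], [0, 0, 0], 135],
  [[0, 0, 20], [0, 0, 0], 135],
  [[0, 0, 30], [0, 0, 0], 135],
  [[0, 0, 40], [0, 0, 0], 135],
  [[0, 0, 50], [0, 0, 0], 135],
  [[0, 0, 60], [0, 0, 0], 135],
  [[0, 0, 70], [0, 0, 0], 135],
  [[0, 0, 80], [0, 0, 0], 135],
])

```text
clock: 21.45
tcp_pos: [0.5521, 0.0878, 0.055]
orientation: [-0.0, 0.911, 0.413, 0.001]
wrist_force: [1.7, 1.8, -0.9]
finger_gap: 0.0401
grip_force: 0.8
```

Run:
```python
from h import *
st(); go(.551,.088,.052,10)
```

```text
t 21.45 tcp [0.5521 0.0878 0.055 ] yaw 48.7 F [ 1.7  1.8 -0.9] j6 132.0 gap 0.04
turn [-2.000e-02 -7.000e-02  3.875e+01] shift [-0.06 -0.1   0.3 ]
```

Next I'll finish this stroke to a j6 of about 171°, back off, lift and return.

carry_out([
  [[0, 0, 10], [0, -0.1, 0], 135],
  [[0, 0, 20], [0, -0.1, 0.1], 135],
  [[0, 0, 30], [0, -0.1, 0.1], 135],
  [[0, 0, 39], [0, -0.1, 0.2], 135],
  [[0, 0, 39], [0, -0.1, 0.2], 135],
  [[0, 0, 31], [0, -0.1, 0], 135],
  [[0, 0, 31], [0, -0.1, -3], 135],
  [[0, 0, 31], [0, -0.1, -5], 135],
])

```text
clock: 22.45
tcp_pos: [0.5508, 0.088, 0.1059]
orientation: [0.0, 0.987, 0.159, -0.0]
wrist_force: [-0.5, -0.5, 0.4]
finger_gap: 0.04
grip_force: 0.0
```

carry_out([
  [[0, 0, -10], [0, 0, 0], 135],
  [[0, 0, -20], [0, 0, 0], 135],
  [[0, 0, -30], [0, 0, 0], 135],
  [[0, 0, -40], [0, 0, 0], 135],
  [[0, 0, -50], [0, 0, 0], 135],
  [[0, 0, -60], [0, 0, 0], 135],
  [[0, 0, -70], [0, 0, 0], 135],
  [[0, 0, -80], [0, 0, 0], 135],
])

```text
clock: 23.45
tcp_pos: [0.5505, 0.088, 0.1049]
orientation: [-0.0, 0.652, 0.758, -0.0]
wrist_force: [-1.0, 0.1, -0.4]
finger_gap: 0.0405
grip_force: 0.0
```

Run:
```python
from h import *
st()
im,W=cloud('wrist')
hsv=cv2.cvtColor(im,cv2.COLOR_RGB2HSV); H,S,V=[hsv[...,i].astype(int) for i in range(3)]
og=(H>3)&(H<16)&(S>150)&(W[...,2]>.040)&(W[...,2]<.085)
P=W[og]; print(len(P),np.percentile(P[:,2],[5,50,95]).round(4),cv2.minAreaRect(P[:,:2].astype(np.float32)*1000))
```

```text
t 23.45 tcp [0.5505 0.088  0.1049] yaw 98.6 F [-1.   0.1 -0.4] j6 82.2 gap 0.04
1950 [0.0514 0.0705 0.0734] ((549.7552490234375, 89.72264099121094), (76.4897232055664, 22.24834442138672), 51.17082977294922)
```

```bash
cat >> h.py <<'E'
def wings():
    im,W=cloud('wrist'); hsv=cv2.cvtColor(im,cv2.COLOR_RGB2HSV); H,S,V=[hsv[...,i].astype(int) for i in range(3)]
    og=(H>3)&(H<16)&(S>150)&(W[...,2]>.040)&(W[...,2]<.085); P=W[og]; z=np.percentile(P[:,2],90)
    T=P[abs(P[:,2]-z)<.004,:2]; d=np.linalg.svd(T-T.mean(0),full_matrices=False)[2][0]
    print('wing',len(T),'top',z.round(4),'ang',np.degrees(np.arctan2(d[1],d[0])).round(1)%180,T.mean(0).round(4)); return im
E
python3 -c "
from h import *
save('w3.png',wings())"
```

```text
wing 1077 top 0.0731 ang 60.8 [0.5515 0.0908]
```

View pics/w3.png

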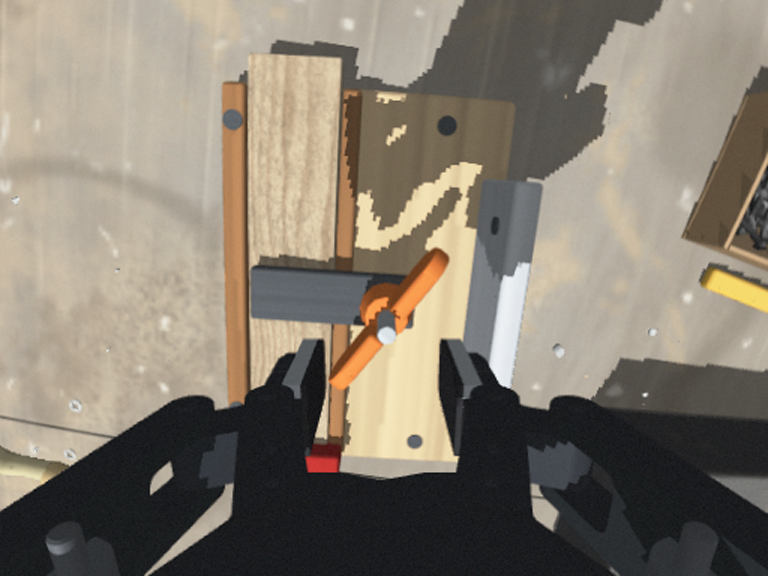

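The wings are at about 59° with their tops at 73 mm, which leaves about 115° to the end stop. The board is still in place. I'll return with the fingers crosswise once more.

carry_out([
  [[0, 0, -10], [0, 0, 0], 135],
  [[0, 0, -20], [0, 0, 0], 135],
  [[0, 0, -30], [0, 0, 0], 135],
  [[0, 0, -40], [0, 0, 0], 135],
  [[0, 0, -50], [0, 0, 0], 135],
  [[0, 0, -60], [0, 0, 0], 135],
  [[0, 0, -70], [0, 0, 0], 135],
  [[0, 0, -80], [0, 0, 0], 135],
])

```text
clock: 24.55
tcp_pos: [0.5506, 0.088, 0.1051]
orientation: [-0.0, 0.014, 1.0, -0.0]
wrist_force: [0.3, 0.5, -0.2]
finger_gap: 0.0401
grip_force: 0.0
```

carry_out([
  [[0, 0, -10], [0, 0, 0], 135],
  [[0, 0, -20], [0, 0, 0], 135],
  [[0, 0, -30], [0, 0, 0], 135],
  [[0, 0, -35], [0, 0, 1], 135],
  [[0, 0, -35], [0, 0, 2], 135],
  [[0, 0, -35], [0, 0, 3.5], 135],
  [[0, 0, -35], [0, 0, 4.8], 135],
  [[0, 0, -35], [0, 0, 5.2], 135],
])

```text
clock: 25.55
tcp_pos: [0.5498, 0.088, 0.0517]
orientation: [-0.001, -0.285, 0.959, 0.0]
wrist_force: [-0.4, -0.3, -0.1]
finger_gap: 0.0396
grip_force: 0.0
```

carry_out([
  [[0, 0, 10], [0, 0, 0], 135],
  [[0, 0, 20], [0, 0, 0], 135],
  [[0, 0, 30], [0, 0, 0], 135],
  [[0, 0, 40], [0, 0, 0], 135],
  [[0, 0, 50], [0, 0, 0], 135],
  [[0, 0, 60], [0, 0, 0], 135],
  [[0, 0, 70], [0, 0, 0], 135],
  [[0, 0, 80], [0, 0, 0], 135],
])

```text
clock: 26.55
tcp_pos: [0.5506, 0.0887, 0.0529]
orientation: [-0.001, 0.4, 0.916, 0.001]
wrist_force: [0.1, 1.8, -2.1]
finger_gap: 0.0401
grip_force: 1.3
```

Run:
```python
from h import *
st(); go(.551,.088,.052,58)
```

```text
t 26.55 tcp [0.5506 0.0887 0.0529] yaw 132.8 F [ 0.1  1.8 -2.1] j6 48.0 gap 0.04
turn [-3.000e-02 -9.000e-02  7.482e+01] shift [-0.08 -0.02  0.09]
```

carry_out([
  [[0, 0, 10], [0, 0, 0], 135],
  [[0, 0, 20], [0, 0, 0], 135],
  [[0, 0, 30], [0, 0, 0], 135],
  [[0, 0, 40], [0, 0, 0.1], 135],
  [[0, 0, 50], [0, 0, 0.1], 135],
  [[0, 0, 58], [0, 0, 0.1], 135],
  [[0, 0, 64], [0, 0, 0.1], 135],
  [[0, 0, 68], [0, 0, 0.1], 135],
])

```text
clock: 27.55
tcp_pos: [0.5521, 0.0896, 0.0525]
orientation: [-0.001, 0.842, 0.539, 0.002]
wrist_force: [2.3, 4.3, -2.5]
finger_gap: 0.0403
grip_force: 36.4
```

Run:
```python
from h import *
st(); print(env.get_state()['ft_torque'].round(2))
```

```text
t 27.55 tcp [0.5521 0.0896 0.0525] yaw 65.2 F [ 2.3  4.3 -2.5] j6 115.7 gap 0.04
[ 0.97 -0.53  1.74]
```

The moment about the nut's axis has jumped to 1.7 N m, so the nut is at its end stop. I'll back off, lift and check.

carry_out([
  [[0, 0, -5], [0, 0, 0], 135],
  [[0, 0, -15], [0, 0, 0], 135],
  [[0, 0, -18], [0, 0, -1], 135],
  [[0, 0, -18], [0, 0, -3], 135],
  [[0, 0, -18], [0, 0, -6], 135],
  [[0, 0, -18], [0, 0, -9], 135],
  [[0, 0, -18], [0, 0, -11], 135],
  [[0, 0, -18], [0, 0, -11], 135],
])

```text
clock: 28.55
tcp_pos: [0.5523, 0.0881, 0.164]
orientation: [0.001, 0.748, 0.663, 0.002]
wrist_force: [-0.2, 0.0, 0.1]
finger_gap: 0.0403
grip_force: 0.0
```

Run:
```python
from h import *
st(); save('w4.png',wings())
```

```text
t 28.55 tcp [0.5523 0.0881 0.164 ] yaw 83.1 F [-0.2  0.   0.1] j6 97.7 gap 0.04
wing 645 top 0.0716 ang 123.8 [0.5503 0.09  ]
```

View pics/w4.png

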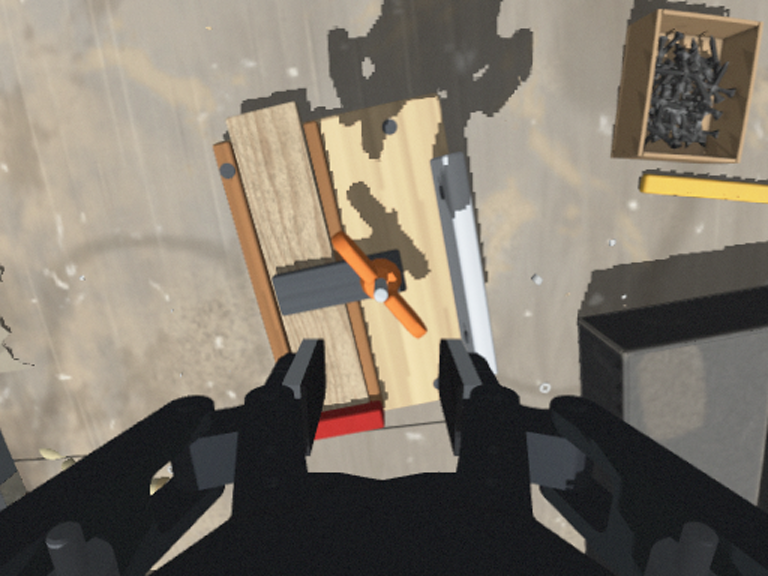

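The picture shows the wings running from (340,238) to (422,332). That is 123.8° measured against 124.4° expected at the end stop. The bar is on the board, the board's end meets the red stop near (365,405), and the gripper is clear of everything. I'm handing in.

```bash
python3 -c "
from workcell import env
print(env.hand_in())"
```

```text
the job is handed in; nothing more can be done
None
```

The job is handed in: the board is against the red stop, the wing nut is at its end stop with the clamp bar down on the board, and none of the other things were touched; the hand-in returned no verdict, and the clamp force on the board was not measured directly.

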